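# Mount the display arm on the slotted upright

### The arm

A 6-joint arm with a two-finger parallel gripper is mounted at the origin on the work surface. World frame = base frame: x ahead of the robot, y to its left, z up, the work surface at z = 0. Lengths are in mm, angles in rad, forces in N, time in s.
With the tool pointing down it reaches from about 350 to 975 mm from the base axis. Payload 7.1 kg.
Tool frame: the origin (TCP) lies between the finger pads; the fingertips stand 17 mm ahead of it and the grasp point (between the pads) lies 2 mm behind it; z points along the fingers, y is the line along which they close (so a half turn about z gives the same grasp; the last joint's range is limited). The gripper opens to 88 mm and grips with 3 to 60 N. Pads are 20 mm wide; open, the fingers measure 115 mm over their backs; the gripper's body (75 mm by 178 mm) begins 61 mm behind the grasp point.
Start: joints at [1.179, 0.423, 1.63, -0, 1.089, -0.019], TCP at [227.608, 582.065, 239.675] pointing down, gripper open.
Joint ranges: [-3, 3], [-0.9, 2.11], [0.09, 2.58], [-1.31, 4.45], [0.11, 2.69], [-2.54, 2.54]. Speed limits (rad/s): [2.39, 2.39, 3.01, 3.14, 3.14, 3.14].

### API

Orientations are given as a rotation vector (axis times angle).
In Python, from workcell import ctrl gives the robot as it stands.
- The arm moves only by the shell command python3 jog.py FILE [OPENING], which reads ROWS from the file FILE. ROWS is one flat JSON list of numbers that holds 1 to 5 rows one after another, with no inner brackets; each row has 6 numbers: dx, dy, dz in mm, then a rotation vector rx, ry, rz in rad; each row shifts and turns the commanded pose from where the row before left it, along the tool's axes as they then stand; what a row does not reach is not made up. A row lasts 1/12 s, in which the tool goes at most 41.7 mm and 0.125 rad, less where a joint would pass 70% of its speed; a pose out of reach is approached as far as the arm can. OPENING is the finger opening in mm, set as the command begins (- or left out keeps the last). The fingers move at their own pace and stop on an object; the grip force is fixed at half the most. Time passes only in rows, so rows that do not move let the fingers close. It prints the time, the measured TCP pose, the force, the opening and the grip force at its end. Input that does not fit is refused with a message, and nothing moves.
- ctrl.get_obs(): the state, without advancing time (a new reading comes with each control period).
- ctrl.get_image(name): name is "scene" or "top" or "wrist"; returns a dict with "img" (384x512x3 uint8, red, green, blue), "fx", "fy", "cx", "cy" (pixels), "R" (3x3) and "t" (3): a world point X has camera coordinates R X + t. Camera axes: x right, y down, z forward; pixel columns grow to the right and rows downward; lengths in mm; the calibration is good to about 2 mm. A picture is of the moment at which its call begins. There is no depth.
- ctrl.close_job(): hands the job in; it is judged then, once.
The state is a dict: "t": time; "qpos": joint angles; "qvel": joint speeds; "joint_torque": joint torques, N m; "ee_pos": TCP position; "orientation": TCP orientation; "ft_force": force on the tool from outside, world axes, zero at the start; "moment": the same for the moment, N m; "width": finger opening in mm; "grasp_force": force on a finger pad.
Only numpy, scipy, OpenCV 4.12 (cv2) and the standard library are available. Lean on these libraries where they do the work, as an engineer would, in place of code of your own. Each camera call takes 0.05 s, during which the arm holds its last target. There are 200 camera calls.

### The job

Slide the aluminium panel of the display board fully open, away from the robot, to uncover the slotted upright. Then hook the steel display arm's two claws into the two slots and let go, so that it hangs there on the spring catch; finally press it down from above, no longer holding it, until it drops fully home and the catch snaps shut over its lugs. Leave the panel open and leave the other things on the counter where they are.

Things in the scene. Friction and masses are not known exactly. Their poses are not given: they have to be found in the camera images.
- display_arm: Loose steel display arm, 0.25 kg, standing on its flange as it is to hang. Origin under the flange's middle; x to the claw end, z up. Flange 170 x 60 x 5 mm (x -85 to 85); along it a web 10 mm thick (y), top 65 mm above the underside. Grip the web across y from above, near x = -10, its balance point (the taller claw end needs room), fingertips about 25 mm above the underside.
- heel (a point): Lower edge of the arm's rear face, middle (x 85, y 0, z 0 mm of the arm); axes as the arm's. Above it on the rear face: a heel plate 50 mm wide, 22 mm tall, and the two claws. Two side lugs, pins 8 mm thick ending 14 mm either side of the middle, lie 56 mm above and 9 mm in front of this point.
- upper_claw (a point): Middle of the underside of the upper claw's neck where it leaves the rear face, 94 mm above the heel. Claws are 8 mm wide; the neck is 10 mm tall, reaches 14 mm out (+x of the arm) and ends in a tongue 6 mm thick that hangs 24 mm below the neck.
- lower_claw (a point): The same point of the lower claw, of equal shape, 28 mm above the heel.
- press_pad (a point): Centre of the top of the arm's press pad, a flat plate 32 x 28 mm, 115 mm above the arm's underside and 26 mm in front of its rear face: press here with closed fingers.
- seat (a point): Point on the upright's front face where point heel ends when the arm is home, 70 mm above the counter. x points level into the board (the way the claws go in; the arm hangs with this yaw), y along the board towards the robot, z up. The upright is a steel plate 60 mm wide, 4 mm thick, hollow behind, in a bay 130 mm wide of a fixed plywood board 235 mm tall whose front is 16 mm before it.
- upper_slot (a point): Middle of the upper slot's lower edge, 94 mm above the seat, axes as the seat's. Slots are 14 mm wide, 46 mm tall. With the heel 25 to 35 (best 30) mm above the seat both claws pass straight in until the heel plate meets the upright; lowered below 24 mm the tongues hook behind the plate. Home, the necks rest on the slots' lower edges.
- lower_slot (a point): Middle of the lower slot's lower edge, 28 mm above the seat; equal slot. Lowered to a heel height of about 15 mm the arm's lugs rest on the catch: let go there (lower it, do not drop it) and it hangs, drooping up to 0.08 rad. A press of 8 to 16 N then spreads the catch and the arm goes home, heel at the seat.
- panel (a joint): Aluminium slide panel, 130 mm wide, standing 20 to 24 mm in front of the upright and covering it at the start: 0 = centred on the upright, grows as it slides along -y of point seat (away from the robot) to 0.135 m, fully open against its stop. Takes about 2 to 4 N; stays where it is left.
- panel_fin (a point): Top middle of the panel's push fin: an upright aluminium plate 8 mm thick (along the board), 60 mm tall below this point, sticking 34 mm out of the panel towards the open counter; this point is in the middle of the 34 mm. Its axes are parallel to those of point seat. Push on its robot-side face (+y of seat) with closed fingers.
- jaw_near (a joint): Spring catch jaw on the robot side of the upright's middle, dark steel with a 45 degree slope on top, in front of the upright beside the lower slot (61 to 73 mm above the seat): 0 = shut, opens sideways to 0.009 m. Preloaded with 4.5 N.
- jaw_far (a joint): The same on the other side. With the arm home both jaws stand shut above its lugs.
- crank: Brown bakelite crank part of an adding machine, 115 mm long, 54 mm tall, lying on the counter; leave alone. Origin under its middle.
- paperweight: Green glass paperweight, 76 mm across, 50 mm tall; leave alone. Origin under its centre.
- calculator: Cream plastic desk calculator, 200 x 210 x 80 mm; leave alone. Origin under its centre.
- weight_large: Large steel stacking weight, 68 mm across, 36 mm tall; leave alone. Origin under its centre.
- weight_small: Small steel stacking weight, 52 mm across, 30 mm tall; leave alone. Origin under its centre.
- stamp: Dark wooden hand stamp standing upright, 36 mm across, 78 mm tall; leave alone. Origin under its centre.

How it is judged:
By the outcome, as a careful person would: the job done as asked, in the order asked, and still so for the second after the job is handed in, with the robot touching nothing.
It also fails if it takes over 69 s, if anything falls off the work surface, if the arm or the gripper's body presses on something with over 40 N, if the wrist force passes 120 N, or if a joint passes its speed limit or range.

## Working session

There is one attempt and no reset: what is moved stays moved. The work goes in short steps, Python scripts to look and compute and a shell command to move; the robot and the scene stay as the last step left them, time stands still between calls to the robot, and variables do not carry over. Pictures are saved under pics/ and viewed, at most 10 in all, crops included, and the job is handed in when it is done.

```bash
ls; mkdir -p pics
cat > h.py <<'E'
import numpy as np,cv2
from workcell import ctrl
from scipy.spatial.transform import Rotation as Ro
def snap(n,f,crop=None,scale=1):
    d=ctrl.get_image(n); np.savez('pics/'+f+'.npz',**d)
    im=d['img'][:,:,::-1]
    if crop: x0,y0,x1,y1=crop; im=im[y0:y1,x0:x1]
    cv2.imwrite('pics/'+f+'.png',cv2.resize(im,None,fx=scale,fy=scale,interpolation=cv2.INTER_CUBIC)); return d
def ld(f): return np.load('pics/'+f+'.npz')
def onz(d,u,v,z):
    R,t=d['R'],d['t']; c=-R.T@t
    r=R.T@np.array([(u-d['cx'])/d['fx'],(v-d['cy'])/d['fy'],1]); return c+r*(z-c[2])/r[2]
def proj(d,X):
    p=d['R']@np.array(X,float)+d['t']; return np.array([d['fx']*p[0]/p[2]+d['cx'],d['fy']*p[1]/p[2]+d['cy']])
def st():
    o=ctrl.get_obs(); print(o['t'],np.round(o['ee_pos'],1),np.round(o['orientation'],3),np.round(Ro.from_rotvec(o['orientation']).as_matrix(),3).tolist(),np.round(o['ft_force'],1),o['width']); return o
E
python3 - <<'E'
from h import *
st()
for n in('scene','top'):
    d=snap(n,n+'0',scale=1.5625); print(n,d['fx'],np.round(d['R'],3).tolist(),np.round(-d['R'].T@d['t']))
E
```

```text
jog.py
pics
workcell.py
0.0 [227.4 581.6 238.9] [-5.820e-01 -3.087e+00  2.000e-03] [[-0.931, 0.364, -0.001], [0.364, 0.931, -0.001], [0.0, -0.002, -1.0]] [-0.5  0.7 -0.4] 87.71464101888803
scene 385.16416447703375 [[0.78, 0.626, 0.017], [0.507, -0.616, -0.604], [-0.367, 0.479, -0.797]] [ 911. -569.  901.]
top 474.12143993045186 [[0.009, -1.0, -0.02], [-0.983, -0.005, -0.182], [0.182, 0.021, -0.983]] [ 317. -130. 1384.]
```

View pics/scene0.png

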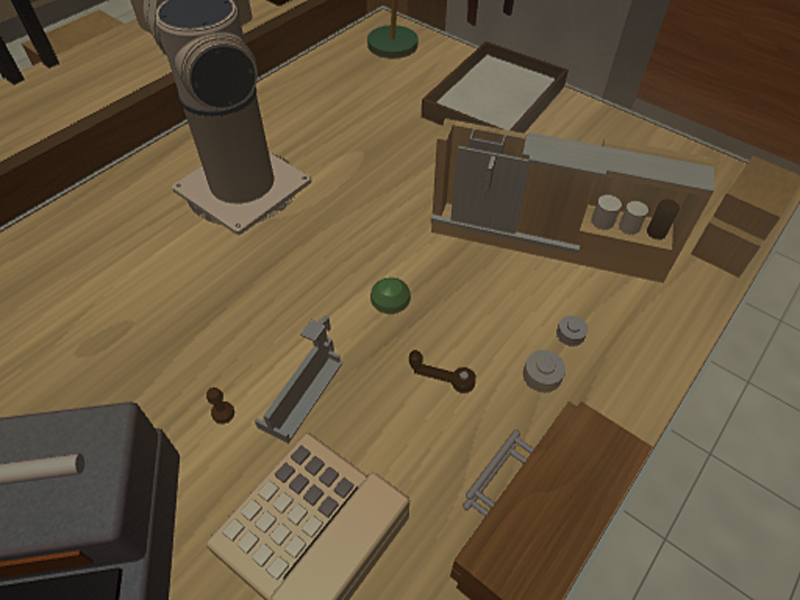

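View pics/top0.png

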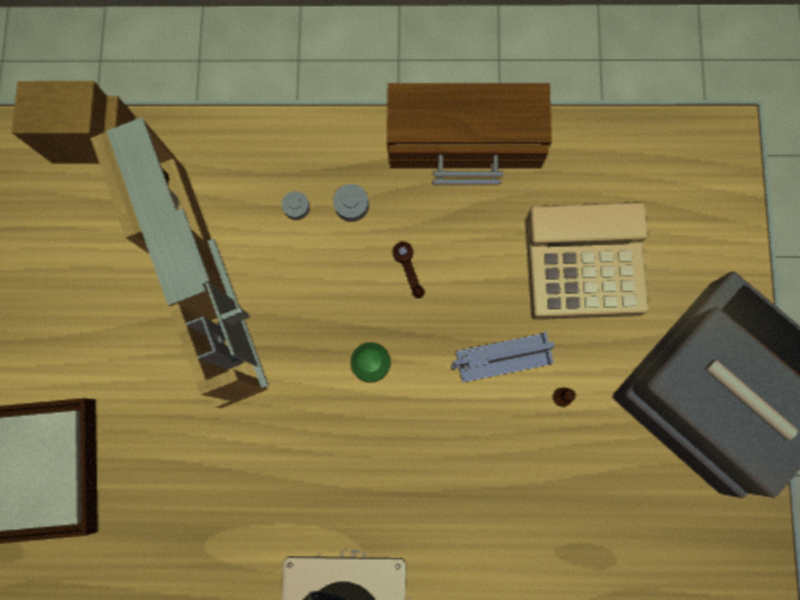

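The pictures show the board left of the robot (top px 95–265 × 120–405 enlarged), with the panel over its near end. The display arm lies at about (503,358), with its claw end facing left towards the board. I'll enlarge both.

Run:
```python
from h import *
s=ld('scene0')['img'][:,:,::-1];t=ld('top0')['img'][:,:,::-1]
def c(im,x0,y0,x1,y1,k): return cv2.resize(im[y0:y1,x0:x1],None,fx=k,fy=k,interpolation=cv2.INTER_CUBIC)
a=c(s,270,70,400,170,6)
cv2.imwrite('pics/c1.png',a)
o=np.zeros((600,800,3),np.uint8)
b=c(t,284,206,360,250,5); o[:b.shape[0],:b.shape[1]]=b
b=c(s,160,195,225,287,4); o[225:225+b.shape[0],:b.shape[1]]=b
b=c(t,115,150,175,265,5); o[:b.shape[0],400:400+b.shape[1]]=b
cv2.imwrite('pics/c2.png',o)
```

```text
(no output)
```

View pics/c1.png

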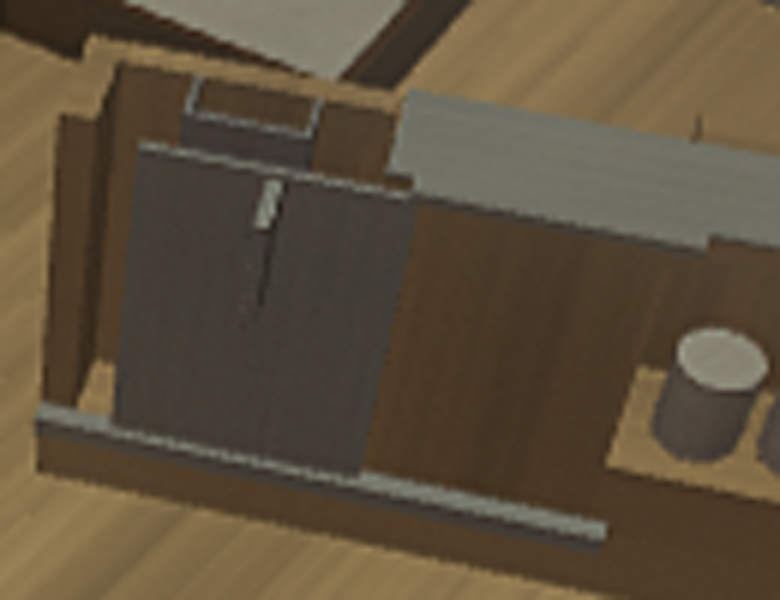

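View pics/c2.png

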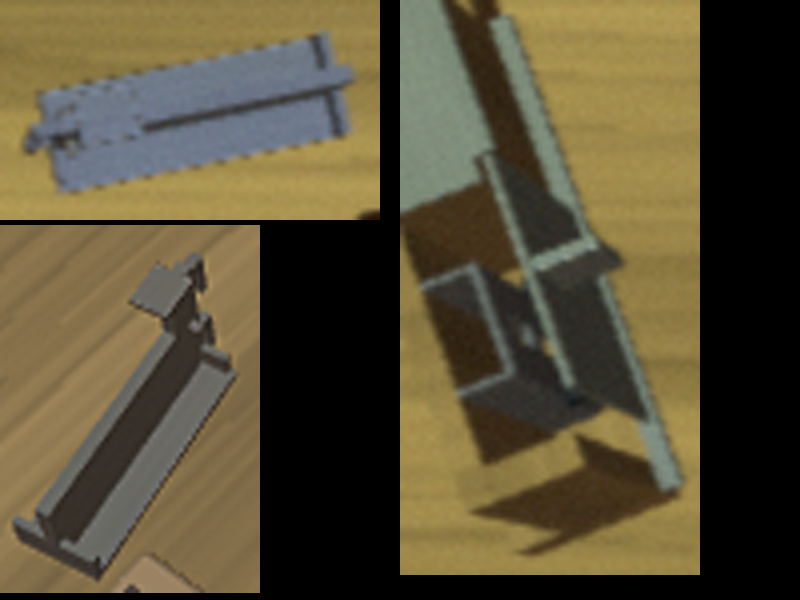

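```bash
cat >> h.py <<'E'
from scipy.optimize import least_squares
def tri(obs):
    f=lambda X:np.concatenate([proj(d,X)-p for d,p in obs])
    r=least_squares(f,[500,100,150]); return r.x,np.abs(r.fun).max()
def cp(x,y,k,x0,y0): return np.array([(x+.5)/k-.5+x0,(y+.5)/k-.5+y0])
E
python3 - <<'E'
from h import *
s,t=ld('scene0'),ld('top0')
B=lambda x,y:(s,cp(x,y,6,270,70)); T=lambda x,y:(t,cp(x-400,y,5,115,150))
A=lambda x,y:(t,cp(x,y,5,284,206)); S=lambda x,y:(s,cp(x,y-225,4,160,195))
def p(n,*o):
    X,e=tri(o); print(n,np.round(X,1),round(e,2)); return X
p('fin',B(269,204),T(567,256))
a=p('panL',B(140,147),T(573,388)); b=p('panR',B(412,190),T(485,153)); print(np.linalg.norm(a-b),(a-b)/np.linalg.norm(a-b))
a=p('upL',B(190,112),T(512,372)); b=p('upR',B(311,134),T(473,266)); print(np.linalg.norm(a-b),(a-b)/np.linalg.norm(a-b))
p('rail end', B(38,410),T(680,488)); p('rail end2',B(605,525),T(500,18))
a=p('flange front-left',A(348,134),S(100,577));b=p('ff',A(62,190),S(234,376)); print(np.linalg.norm(a-b),b-a)
c=p('web top rear',A(350,73),S(18,522)) 
p('pad?',A(105,105),S(165,290))
print(onz(t,*A(348,134)[1],2.5),onz(t,*A(62,190)[1],2.5),onz(t,*A(325,37)[1],2.5),onz(t,*A(40,95)[1],2.5))
E
```

```text
fin [511.4 165.8 231.8] 0.86
panL [445.3 158.7 234.1] 0.78
panR [560.8 206.3 240.4] 0.41
125.00877113017584 [-0.92350119 -0.38033971 -0.04987249]
upL [452.3 187.4 240.1] 0.75
upR [504.3 209.2 240.8] 0.65
56.418514635185375 [-0.9223266  -0.38621359 -0.01235745]
rail end [409.5 140.   61. ] 1.07
rail end2 [678.5 254.   64.5] 0.55
flange front-left [ 479.2 -366.1  -45.8] 8.2
ff [ 443.  -198.2  -43.2] 7.68
171.70862428313703 [-36.13570325 167.84212533   2.66149772]
web top rear [ 482.2 -377.5   66.2] 2.1
pad? [ 461.  -230.3  122.7] 0.21
[ 458.32959222 -381.36807849    2.5       ] [ 424.66308932 -215.09238767    2.5       ] [ 515.18946937 -369.54493664    2.5       ] [ 479.98487484 -202.59786974    2.5       ]
```

```bash
cat >> h.py <<'E'
def go(X,yaw=None):
    "tool-axis delta to world X; yaw = tool y angle in deg"
    o=ctrl.get_obs(); R=Ro.from_rotvec(o['orientation']).as_matrix()
    print('pos',np.round(o['ee_pos'],1),'yaw',round(np.degrees(np.arctan2(R[1,1],R[0,1])),2),'q',np.round(o['qpos'],2),'F',np.round(o['ft_force'],1),'w',round(o['width'],1),'t',round(o['t'],2))
    print('delta',np.round(R.T@(np.array(X)-o['ee_pos']),1))
    if yaw is not None:
        a=np.radians(yaw);y=np.array([np.cos(a),np.sin(a),0]);z=np.array([0,0,-1.]);Rt=np.c_[np.cross(y,z),y,z]
        print('rot',np.round(Ro.from_matrix(R.T@Rt).as_rotvec(),4),'delta after rot',np.round(Rt.T@(np.array(X)-o['ee_pos']),1))
xs=np.array([-.387,.922,0]);ys=np.array([-.922,-.387,0])
E
echo '[0, 0, -12, 0, 0, 0.1, 0, 0, -12, 0, 0, 0.1, 0, 0, -12, 0, 0, 0.1, 0, 0, -12, 0, 0, 0.1]' > rows.txt && python3 jog.py rows.txt 0
echo '[0, 0, -12, 0, 0, 0.1, 0, 0, -12, 0, 0, 0.1, 0, 0, -12, 0, 0, 0.1, 0, 0, -12, 0, 0, 0.1, 0, 0, 0, 0, 0, 0]' > rows.txt && python3 jog.py rows.txt
python3 - <<'E'
from h import *
d=ld('scene0'); print(onz(d,250,26,0))
go([470.7,146.6,320],22.8)
E
```

```text
t: 0.43
ee_pos: [227.5, 581.8, 287.7]
orientation: [-1.191, -2.907, 0.002]
ft_force: [-0.5, -0.1, 0.6]
width: 64.7
grasp_force: 0.0
t: 0.85
ee_pos: [228.0, 582.9, 337.9]
orientation: [-1.743, -2.613, -0.005]
ft_force: [-0.5, 0.9, 0.9]
width: 31.3
grasp_force: 0.0
[-141.0056311   678.74318113    0.        ]
pos [228.  582.9 337.9] yaw 22.6 q [ 1.18  0.33  1.53 -0.    1.27  0.78] F [-0.5  0.9  0.9] w 31.3 t 0.85
delta [-496.2   56.3   16.8]
rot [ 0.0024 -0.0024 -0.0034] delta after rot [-496.3   54.7   17.9]
```

```bash
echo '[-38, 4, 0, 0, 0, 0, -38, 4, 0, 0, 0, 0, -38, 4, 0, 0, 0, 0, -38, 4, 0, 0, 0, 0, -38, 4, 0, 0, 0, 0]' > rows.txt && python3 jog.py rows.txt
echo '[-38, 4, 0, 0, 0, 0, -38, 4, 0, 0, 0, 0, -38, 4, 0, 0, 0, 0, -38, 4, 0, 0, 0, 0, -38, 4, 0, 0, 0, 0]' > rows.txt && python3 jog.py rows.txt
echo '[-38, 5, 0, 0, 0, 0, -38, 5, 0, 0, 0, 0, -38, 5, 0, 0, 0, 0, 0, 0, 0, 0, 0, 0]' > rows.txt && python3 jog.py rows.txt
python3 - <<'E'
from h import *
go([470.7,146.6,212],22.8)
E
```

```text
t: 1.27
ee_pos: [319.8, 412.8, 334.6]
orientation: [-1.733, -2.62, 0.002]
ft_force: [0.7, -0.0, 0.4]
width: 0.8
grasp_force: 0.0
t: 1.68
ee_pos: [411.9, 245.3, 334.9]
orientation: [-1.733, -2.62, 0.001]
ft_force: [-0.0, 0.0, 0.5]
width: 0.2
grasp_force: 0.0
t: 2.02
ee_pos: [472.0, 143.2, 334.9]
orientation: [1.739, 2.614, -0.002]
ft_force: [1.0, -0.8, 0.2]
width: 0.6
grasp_force: 0.0
pos [472.  143.2 334.9] yaw 22.73 q [ 0.27  0.12  1.81 -0.    1.21 -0.12] F [ 1.  -0.8  0.2] w 0.6 t 2.02
delta [  3.8   0.2 122.9]
rot [-0.0004  0.0019 -0.0013] delta after rot [  3.6   0.2 122.9]
```

```bash
echo '[2, 0, 35, 0, 0, 0, 0, 0, 35, 0, 0, 0, 0, 0, 30, 0, 0, 0, 0, 0, 22, 0, 0, 0, 0, 0, 0, 0, 0, 0]' > rows.txt && python3 jog.py rows.txt
python3 - <<'E'
from h import *
a=snap('scene','s1')['img'][60:190,260:420]; go([470.7,146.6,212],22.8)
b=snap('top','t1')['img'][130:270,80:200]
o=np.zeros((600,800,3),np.uint8)
o[:390,:480]=cv2.resize(a,None,fx=3,fy=3,interpolation=2)[:,:,::-1]
o[180:600,440:800]=cv2.resize(b,None,fx=3,fy=3,interpolation=2)[:,:,::-1]
cv2.imwrite('pics/c3.png',o)
E
```

```text
t: 2.43
ee_pos: [465.5, 149.1, 208.9]
orientation: [-1.732, -2.614, 0.011]
ft_force: [-1.7, 1.1, 0.2]
width: 0.6
grasp_force: 0.0
pos [467.  149.6 211.3] yaw 22.94 q [ 0.29  0.27  1.94  0.    0.94 -0.11] F [0.8 0.1 0.6] w 0.4 t 2.48
delta [-4.2  2.3 -0.7]
rot [-0.0059 -0.0008  0.0024] delta after rot [-4.2  2.3 -0.7]
```

View pics/c3.png

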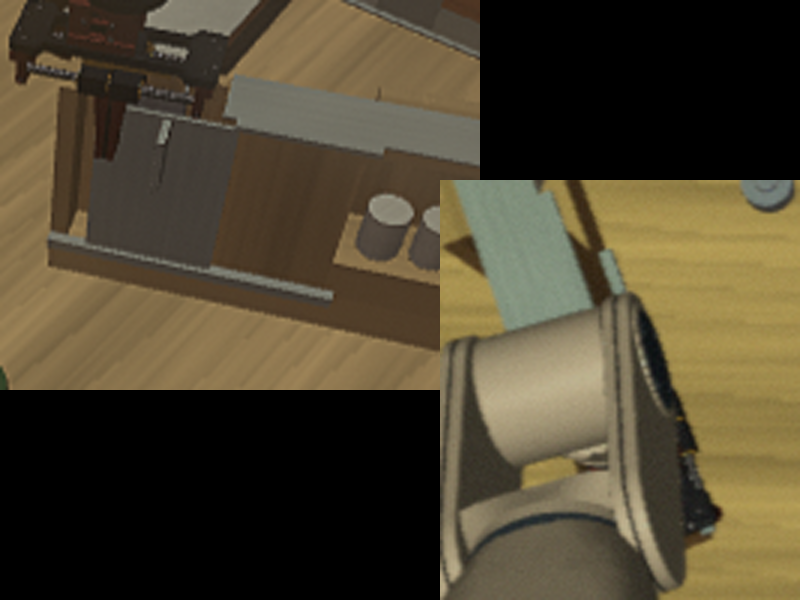

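Fingers are left of the fin, in front of the panel, in the robot-side half: finger at about (108,140), fin at (163,150) in the scene crop. Moving out slightly, then pushing.

```bash
echo '[-4, 4, 0, 0, 0, 0, 0, 8, 0, 0, 0, 0, 0, 8, 0, 0, 0, 0, 0, 8, 0, 0, 0, 0, 0, 8, 0, 0, 0, 0]' > rows.txt && python3 jog.py rows.txt
echo '[0, 12, 0, 0, 0, 0, 0, 12, 0, 0, 0, 0, 0, 12, 0, 0, 0, 0, 0, 12, 0, 0, 0, 0, 0, 12, 0, 0, 0, 0]' > rows.txt && python3 jog.py rows.txt
echo '[0, 10, 0, 0, 0, 0, 0, 10, 0, 0, 0, 0, 0, 10, 0, 0, 0, 0, 0, 10, 0, 0, 0, 0]' > rows.txt && python3 jog.py rows.txt
python3 -c "
from h import *
go([511.4-41.5,165.8-17.4,212],22.8)"
```

```text
t: 2.95
ee_pos: [504.9, 160.5, 214.5]
orientation: [1.738, 2.616, 0.001]
ft_force: [-3.0, -0.9, 1.7]
width: 0.6
grasp_force: 1.5
t: 3.37
ee_pos: [559.7, 183.5, 213.9]
orientation: [-1.738, -2.617, 0.001]
ft_force: [-2.2, -1.6, 2.5]
width: 0.1
grasp_force: 1.7
t: 3.7
ee_pos: [596.7, 199.1, 213.7]
orientation: [-1.738, -2.617, 0.0]
ft_force: [-1.8, -2.8, 2.8]
width: 0.3
grasp_force: 1.6
pos [596.7 199.1 213.7] yaw 22.81 q [ 0.3   0.46  1.64 -0.    1.04 -0.09] F [-1.8 -2.8  2.8] w 0.3 t 3.7
delta [   2.4 -136.5    1.8]
rot [-0.0003  0.0001  0.0002] delta after rot [   2.4 -136.5    1.7]
```

```bash
for i in 1 2 ; do :; done; echo '[0, 5, 0, 0, 0, 0, 0, 5, 0, 0, 0, 0, 0, 4, 0, 0, 0, 0]' > rows.txt && python3 jog.py rows.txt|sed -n '2p;4p'; echo '[0, 3, 0, 0, 0, 0, 0, 3, 0, 0, 0, 0]' > rows.txt && python3 jog.py rows.txt|sed -n '2p;4p'; echo '[0, 2, 0, 0, 0, 0]' > rows.txt && python3 jog.py rows.txt|sed -n '2p;4p'
```

```text
ee_pos: [607.3, 203.6, 213.4]
ft_force: [-19.1, -10.1, 16.6]
ee_pos: [607.5, 203.7, 213.4]
ft_force: [-39.4, -17.9, 29.9]
ee_pos: [607.5, 203.7, 213.4]
ft_force: [-43.6, -20.2, 32.9]
```

```bash
echo '[0, 2, 0, 0, 0, 0, 0, 0, 0, 0, 0, 0]' > rows.txt && python3 jog.py rows.txt|sed -n '2p;4p'
```

```text
ee_pos: [607.5, 203.7, 213.5]
ft_force: [-44.5, -20.6, 33.6]
```

Stop reached. Backing off.

```bash
echo '[0, -12, 0, 0, 0, 0, -4, -15, 0, 0, 0, 0, -10, -15, -20, 0, 0, 0, -20, -15, -20, 0, 0, 0, -30, -15, -20, 0, 0, 0]' > rows.txt && python3 jog.py rows.txt 88
python3 -c "
from h import *
go([611.4-41.5,185-17.4,300],22.8)
d=ctrl.get_image('wrist');R=d['R'];print(np.round(R,3).tolist(),-R.T@d['t'],d['fx'])
for X in ([478,198,235],[478,198,70],[478,198,150]): print(proj(d,X))"
```

```text
t: 4.78
ee_pos: [575.6, 122.1, 274.0]
orientation: [-1.735, -2.618, -0.001]
ft_force: [0.7, -0.6, -0.5]
width: 30.1
grasp_force: 0.0
pos [575.6 122.1 274. ] yaw 22.95 q [ 0.19  0.33  1.68  0.    1.13 -0.21] F [ 0.7 -0.6 -0.5] w 30.1 t 4.78
delta [ 44.1  12.5 -25.9]
rot [-0.0001 -0.0009  0.0026] delta after rot [ 44.1  12.4 -26. ]
[[0.92, 0.391, 0.001], [0.373, -0.878, 0.299], [0.118, -0.275, -0.954]] [544.41516744 198.16989604 420.03767576] 286.6244993883522
[150.35633158  49.20384539]
[200.51279677  71.35883915]
[184.08689141  64.10322755]
```

```bash
echo '[-15, 0, -3, 0, 0.11, 0, -15, 0, -3, 0, 0.11, 0, -12, 0, 0, 0, 0.11, 0, -8, 0, 4, 0, 0.11, 0, -8, 0, 4, 0, 0.11, 0]' > rows.txt && python3 jog.py rows.txt
echo '[0, -10, 0, 0, 0.11, 0, 0, -10, 0, 0, 0.11, 0, 0, -8, 0, 0, 0.11, 0, 0, -6, 0, 0, 0.11, 0, 0, 0, 0, 0, 0, 0]' > rows.txt && python3 jog.py rows.txt
python3 -c "
from h import *
go([536,60,220],22.8)
d=snap('wrist','w1',scale=1.5625)
for X in ([478,198,235],[478,198,70],[478,198,150]): print(proj(d,X))"
```

```text
t: 5.25
ee_pos: [599.0, 70.9, 263.2]
orientation: [-1.468, -2.209, -0.422]
ft_force: [-0.5, -0.6, -1.3]
width: 68.0
grasp_force: 0.0
t: 5.67
ee_pos: [565.2, 56.8, 258.8]
orientation: [-1.236, -1.848, -0.666]
ft_force: [-0.5, -0.3, -1.5]
width: 87.6
grasp_force: 0.0
pos [565.2  56.8 258.8] yaw 22.6 q [-0.27  0.64  1.56  0.72  1.67 -0.87] F [-0.5 -0.3 -1.5] w 87.6 t 5.67
delta [-24.9 -25.5  33. ]
rot [-0.0028 -0.9964 -0.0056] delta after rot [ 14.3 -25.6  38.8]
[227.59793848 109.71354851]
[236.33367061 205.68495108]
[232.88514651 167.79920888]
```

View pics/w1.png

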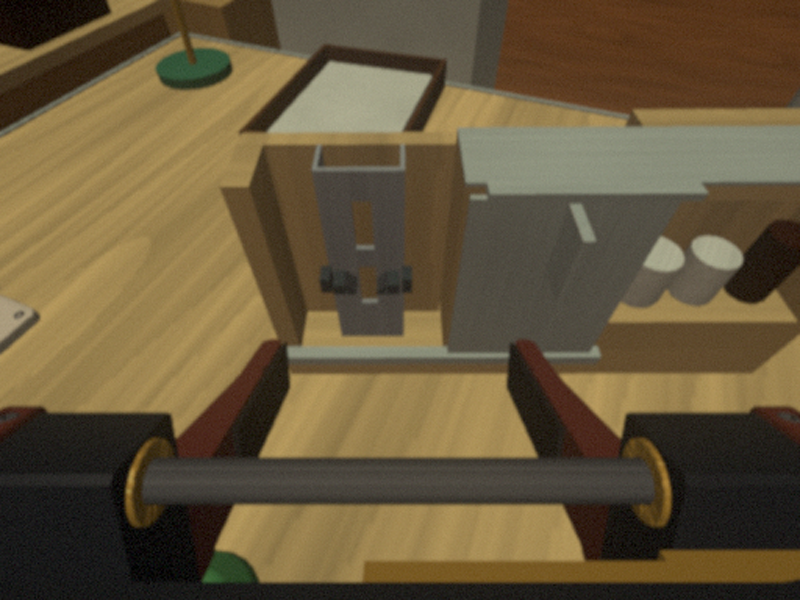

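The panel is open. The upright is at about (360,240), with slots at (363,225) and (369,285) and the jaws at (338,280) and (395,280). Enlarging for the fit.

Run:
```python
from h import *
im=ld('w1')['img'][85:220,190:280,::-1]
cv2.imwrite('pics/c4.png',cv2.resize(im,None,fx=4.4,fy=4.4,interpolation=2))
```

```text
(no output)
```

View pics/c4.png

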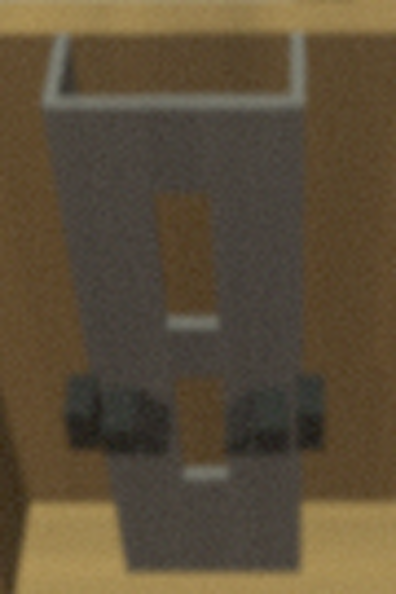

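Run:
```python
from h import *
d=ld('w1')
obs=[(-30,'h',44,107),(30,'h',303,107),(-7,164,168,330),(7,164,219,330),(-7,210,155,193),(7,210,210,193),(-7,98,184,479),(7,98,228,479),(-7,144,176,378),(7,144,221,378)]
P=np.array([cp(o[2],o[3],4.4,190,85) for o in obs])
def f(p,full=True):
    X0,Y0,a,dz,h=p; y=np.array([np.cos(a),np.sin(a)])  # direction away from robot (-y seat)
    return np.concatenate([proj(d,[X0+o[0]*y[0],Y0+o[0]*y[1],(h if o[1]=='h' else o[1])+dz*(o[1]!='h')])-q for o,q in zip(obs,P)])
r=least_squares(f,[478,198,.4,0,235]); print(r.x,np.degrees(r.x[2]),np.round(r.fun.reshape(-1,2),1).tolist())
r2=least_squares(lambda p:f([*p[:3],0,p[3]]),[478,198,.4,235]); print(r2.x,np.degrees(r2.x[2]),np.abs(r2.fun).max())
# fin
s,t=ld('scene0'),ld('top0')
```

```text
[ 4.79100269e+02  1.99584525e+02  3.88080484e-01 -1.96285078e-01
  2.35154116e+02] 22.235373842483725 [[-0.2, -0.0], [0.7, 0.0], [-0.1, -0.4], [0.0, -0.3], [-0.4, 0.4], [0.2, 0.4], [-0.1, -0.2], [0.1, -0.2], [-0.7, 0.0], [0.3, 0.1]]
[4.79192727e+02 1.99416392e+02 3.87952292e-01 2.35287573e+02] 22.228028965937714 0.7336971560883967
```

```bash
echo '[-10, 0, 0, 0, -0.11, 0, -10, 0, 0, 0, -0.11, 0, -10, 0, 0, 0, -0.11, 0, -10, 0, 0, 0, -0.11, 0, -10, 0, 0, 0, -0.11, 0]' > rows.txt && python3 jog.py rows.txt >/dev/null
echo '[-20, 0, 0, 0, -0.11, 0, -20, 0, 0, 0, -0.11, 0, -20, 0, 0, 0, -0.11, 0, -20, 0, 0, 0, -0.11, 0, -20, 0, 0, 0, 0, 0.1]' > rows.txt && python3 jog.py rows.txt | head -2
echo '[-30, 0, 0, 0, 0, 0.09, 0, 0, 0, 0, 0, 0]' > rows.txt && python3 jog.py rows.txt|tail -1
python3 -c "
from h import *
go([471.5,-302,210],11.6)"
```

```text
t: 6.55
ee_pos: [618.1, -60.3, 208.2]
grasp_force: 0.0
pos [629.  -93.7 208.5] yaw 11.71 q [-0.17  0.47  1.63 -0.    1.03 -0.37] F [ 0.5 -0.3 -0. ] w 87.9 t 6.72
delta [-172.  -196.5   -2. ]
rot [0.0071 0.0052 0.002 ] delta after rot [-172.3 -196.2   -1.5]
```

```bash
echo '[-22, -25, 0, 0, 0, 0, -22, -25, 0, 0, 0, 0, -22, -25, 0, 0, 0, 0, -22, -25, 0, 0, 0, 0]' > rows.txt && python3 jog.py rows.txt | head -1
echo '[-21, -24, 0, 0, 0, 0, -21, -24, 0, 0, 0, 0, -21, -24, 0, 0, 0, 0, -21, -24, 0, 0, 0, 0, 0, 0, 0, 0, 0, 0]' > rows.txt && python3 jog.py rows.txt | head -2
python3 -c "
from h import *
go([471.5,-302,210],11.6)
snap('wrist','w2',scale=1.5625)"
```

```text
t: 7.05
t: 7.47
ee_pos: [468.4, -303.4, 207.6]
pos [ 468.4 -303.4  207.6] yaw 11.86 q [-0.6   0.36  1.81 -0.    0.96 -0.8 ] F [-0.1 -0.5 -0.3] w 87.5 t 7.47
delta [ 0.7  3.3 -2.4]
rot [0.0019 0.0047 0.0045] delta after rot [ 0.7  3.3 -2.4]
```

View pics/w2.png

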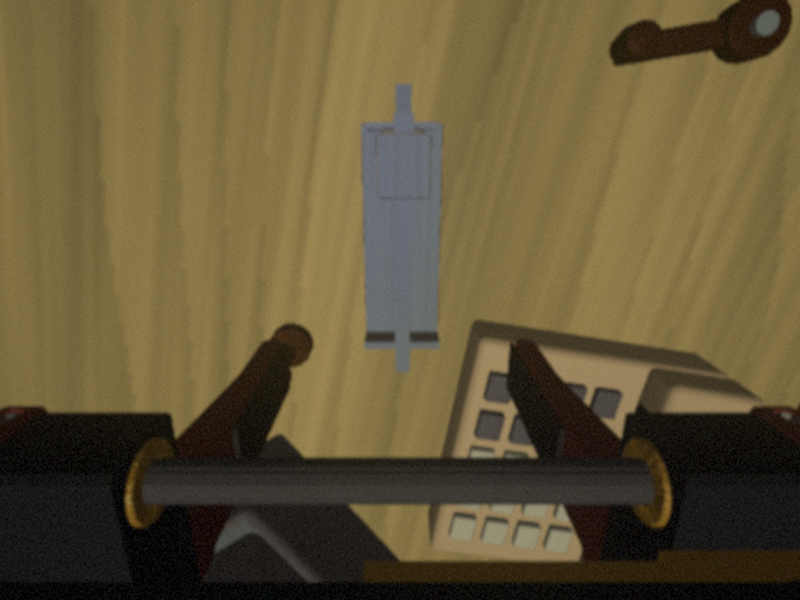

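The display arm is in clear view: flange corners at (362,124), (442,124), (366,347) and (438,347), pad at (379–430, 135–198), claw tip at (404,85). Fitting the pose.

Run:
```python
from h import *
d=ld('w2')
obs=[((85,30,5),362,124),((85,-30,5),442,124),((-85,30,5),366,347),((-85,-30,5),438,347),((75,14,115),379,135),((75,-14,115),430,135),((43,14,115),379,198),((43,-14,115),430,198),((-85,0,65),403,372)]
P=np.array([cp(o[1],o[2],1.5625,0,0) for o in obs])
def f(p):
    c,s=np.cos(p[2]),np.sin(p[2])
    return np.concatenate([proj(d,[p[0]+c*o[0][0]-s*o[0][1],p[1]+s*o[0][0]+c*o[0][1],o[0][2]])-q for o,q in zip(obs,P)])
r=least_squares(f,[469,-292,1.77]);p=r.x;print(p,np.degrees(p[2]),np.round(r.fun.reshape(-1,2),1).tolist())
c,s=np.cos(p[2]),np.sin(p[2])
print(proj(d,[p[0]+99*c,p[1]+99*s,104])*1.5625)
go([p[0]-10*c,p[1]-10*s,42],np.degrees(p[2])-90)
```

```text
[ 470.58445881 -289.63671687    1.7811896 ] 102.05464678259358 [[-0.7, 0.6], [0.7, 0.5], [0.3, -5.2], [-0.4, -5.3], [-1.4, 0.8], [1.5, 0.7], [-0.8, 1.7], [0.7, 1.6], [-0.0, 0.6]]
[404.02111198  86.59798965]
pos [ 469.6 -301.9  207.5] yaw 11.83 q [-0.59  0.36  1.81 -0.    0.96 -0.8 ] F [-0.1 -0.  -0.4] w 87.7 t 7.52
delta [  2.4   3.1 165.5]
rot [ 0.0025  0.0037 -0.004 ] delta after rot [  1.8   3.5 165.5]
```

```bash
echo '[2, 3, 30, 0, 0, 0, 0, 0, 35, 0, 0, 0, 0, 0, 35, 0, 0, 0, 0, 0, 35, 0, 0, 0, 0, 0, 20, 0, 0, 0]' > rows.txt && python3 jog.py rows.txt 40 | head -2
echo '[0, 0, 10, 0, 0, 0, 0, 0, 0, 0, 0, 0]' > rows.txt && python3 jog.py rows.txt 
python3 -c "
from h import *
go([472.6,-299.5,42],12.05)"
```

```text
t: 7.93
ee_pos: [472.8, -295.8, 48.8]
t: 8.1
ee_pos: [472.5, -296.3, 39.7]
orientation: [-1.975, -2.441, 0.0]
ft_force: [-0.4, 0.1, 0.2]
width: 44.8
grasp_force: 0.0
pos [ 472.5 -296.3   39.7] yaw 12.04 q [-0.58  0.63  1.87 -0.    0.64 -0.79] F [-0.4  0.1  0.2] w 44.8 t 8.1
delta [-3.2 -0.6 -2.4]
rot [-0.0012 -0.0011 -0.0002] delta after rot [-3.2 -0.6 -2.3]
```

```bash
echo '[-3, -0.5, -2, 0, 0, 0, 0, 0, 0, 0, 0, 0, 0, 0, 0, 0, 0, 0, 0, 0, 0, 0, 0, 0, 0, 0, 0, 0, 0, 0]' > rows.txt && python3 jog.py rows.txt 0 
echo '[0, 0, 0, 0, 0, 0, 0, 0, 0, 0, 0, 0, 0, 0, 0, 0, 0, 0]' > rows.txt && python3 jog.py rows.txt | tail -2
echo '[0, 0, -10, 0, 0, 0, 0, 0, -20, 0, 0, 0, 0, 0, -30, 0, 0, 0, 0, 0, -30, 0, 0, 0, 0, 0, 0, 0, 0, 0]' > rows.txt && python3 jog.py rows.txt
python3 -c "
from h import *
go([472.6,-299.5,42],12.05)
snap('wrist','w3',crop=(200,20,312,280),scale=2.3)"
```

```text
t: 8.52
ee_pos: [472.8, -301.4, 44.2]
orientation: [1.978, 2.438, 0.0]
ft_force: [-0.5, -0.2, -0.9]
width: 11.7
grasp_force: 0.2
width: 10.2
grasp_force: 30.0
t: 9.18
ee_pos: [474.8, -302.7, 138.4]
orientation: [1.974, 2.434, 0.001]
ft_force: [0.3, -0.5, -1.7]
width: 10.0
grasp_force: 30.0
pos [ 474.8 -302.7  138.4] yaw 11.91 q [-0.59  0.47  1.84  0.    0.82 -0.8 ] F [ 0.3 -0.5 -1.7] w 10.0 t 9.18
delta [ 4.1 -2.  96.4]
rot [ 0.0057  0.0058 -0.0025] delta after rot [ 3.6 -1.4 96.4]
```

View pics/w3.png

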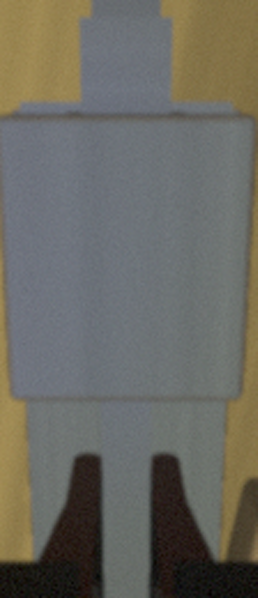

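```bash
cat > fit.py <<'E'
from h import *
def fitarm(d,o,pts):
    "pts: list of ((x,y,z) arm, (u,v)). returns arm origin offset in tool frame (x along tool x, y, z along -tool z) & pitch"
    R=Ro.from_rotvec(o['orientation']).as_matrix(); F=np.diag([1,-1,-1.])
    def f(p):
        Ra=R@F@Ro.from_euler('y',p[3]).as_matrix(); org=o['ee_pos']+R@F@p[:3]
        return np.concatenate([proj(d,org+Ra@np.array(a))-q for a,q in pts])
    r=least_squares(f,[10,0,-42,0]); return r.x,r.fun
E
python3 - <<'E'
from fit import *
d=ld('w3');o=ctrl.get_obs()
pts=[((75,14,115),(0,117)),((75,-14,115),(254,117)),((43,14,115),(12,398)),((43,-14,115),(242,398))]
pts=[(a,cp(u,v,2.3,200,20)) for a,(u,v) in pts]
x,r=fitarm(d,o,pts);print(x,np.round(r,1))
st()
E
```

```text
[  4.76092021  -1.85875203 -39.28770162   0.07044452] [ 0.  -0.   0.1  0.1 -0.2 -0.1  0.  -0.1]
9.2333 [ 473.8 -302.   136.1] [1.975e+00 2.435e+00 1.000e-03] [[-0.206, 0.978, 0.005], [0.978, 0.206, -0.003], [-0.004, 0.004, -1.0]] [-0.6  0.2 -3.3] 9.940049638287224
```

The pad fit suggests a slight pitch, so I'm checking from the side with the scene camera.

Run:
```python
from h import *
o=ctrl.get_obs();d=ctrl.get_image('scene');np.savez('pics/s4.npz',**d)
R=Ro.from_rotvec(o['orientation']).as_matrix()@np.diag([1,-1,-1.])
im=cv2.resize(d['img'][130:290,140:330,::-1],None,fx=4,fy=3.7,interpolation=2)
im=cv2.resize(d['img'][140:290,140:340,::-1],None,fx=4,fy=4,interpolation=2)
for a in [(-85,-30,0),(85,-30,0),(85,0,104),(75,-14,115),(43,-14,115),(43,14,115),(75,14,115)]:
  for col,off,pi in (((0,255,0),(7.5,0,-40.5),0),((0,0,255),(4.8,-1,-39.3),.07)):
    u=proj(d,o['ee_pos']+R@(np.array(off)+Ro.from_euler('y',pi).apply(a))); cv2.circle(im,tuple(int(v) for v in ((u-[140,140])+.5)*4),2,col,-1)
cv2.imwrite('pics/c5.png',im)
```

```text
(no output)
```

View pics/c5.png

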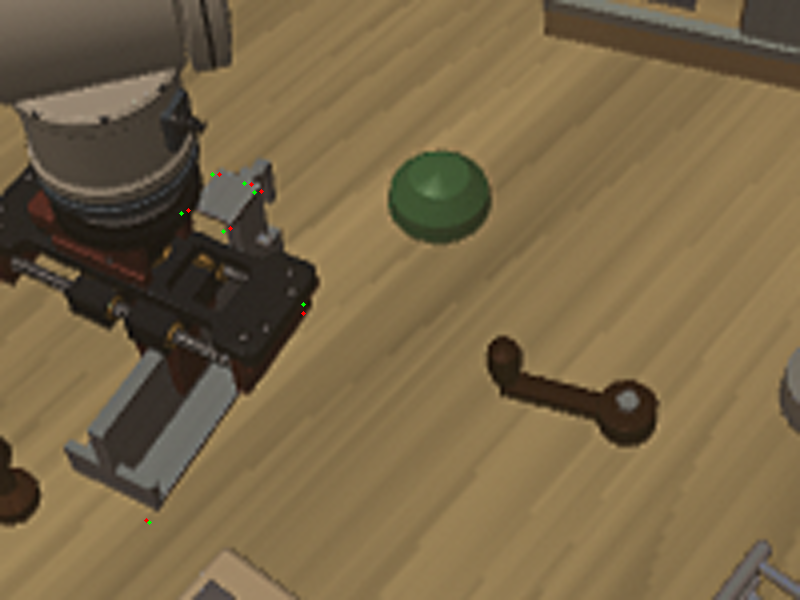

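The arm is held: pad corners at (198,205), (232,227), (258,185) and (225,170), tail bottom corner at (158,509). Doing a joint fit of both views. I have no picture views left, so I'll go on by numbers.

Run:
```python
from h import *
o=ctrl.get_obs();w=ld('w3');s=ld('s4');F=np.diag([1,-1,-1.])
R=Ro.from_rotvec(o['orientation']).as_matrix()@F
W=[((75,14,115),(0,117)),((75,-14,115),(254,117)),((43,14,115),(12,398)),((43,-14,115),(242,398))]
S=[((43,14,115),(198,205)),((43,-14,115),(232,227)),((75,-14,115),(258,185)),((75,14,115),(225,170)),((-85,-30,0),(158,509))]
def f(p):
    X=lambda a:o['ee_pos']+R@(p[:3]+Ro.from_euler('y',p[3]).apply(a))
    return np.concatenate([(proj(w,X(a))-cp(*q,2.3,200,20))/.6 for a,q in W]+[(proj(s,X(a))+p[4:]-cp(*q,4,140,140))/.4 for a,q in S])
r=least_squares(f,[7,0,-42,0,0,0]);C=np.linalg.inv(r.jac.T@r.jac)
print(np.round(r.x,3),np.round(np.sqrt(np.diag(C)),3),np.round(r.fun,1))
for k in (0,.03):
    g=least_squares(lambda p:f([*p[:3],k,*p[3:]]),[7,0,-42,0,0]); print(k,np.round(g.x,2),2*g.cost,2*r.cost)
```

```text
[ 9.9710e+00 -2.6860e+00 -4.0991e+01  1.5000e-02  6.4300e-01 -1.3630e+00] [1.124 0.079 0.633 0.01  0.195 0.2  ] [-1.2  0.3  1.4  0.6  0.5 -0.5 -0.8 -0.6 -3.7  0.5  1.2 -2.   3.9  0.1
 -1.3 -1.5 -0.1  2.9]
0 [ 11.66  -2.69 -41.82   0.54  -1.32] 54.21647382288242 52.01225465698472
0.03 [  8.31  -2.69 -40.13   0.74  -1.4 ] 54.108670451380874 52.01225465698472
```

```bash
cat >> h.py <<'E'
YAW=22.4;a_=np.radians(YAW);YM=np.array([np.cos(a_),np.sin(a_),0]);XS=np.array([-YM[1],YM[0],0]);SEAT=np.array([479.2,199.4,70])
HO=np.array([95.5,-2.2,-42.])
def tgt(hx,hy,h): # TCP for heel at seat-frame (hx,hy,h)
    q=np.array([hx,hy,h])-HO; return SEAT+XS*q[0]-YM*q[1]+np.array([0,0,q[2]])
def heel():
    o=ctrl.get_obs();q=o['ee_pos']-SEAT;R=Ro.from_rotvec(o['orientation']).as_matrix()
    F=o['ft_force'];print('t %.2f heel'%o['t'],np.round(np.array([q@XS,-q@YM,q[2]])+R_arm(R)@HO,1),'tilt',np.round(R[2,:2],3),'yaw',round(np.degrees(np.arctan2(R[1,1],R[0,1])),2),'Fseat',np.round([F@XS,-F@YM,F[2]],1),'w',round(o['width'],1),round(o['grasp_force'],1))
def R_arm(R):
    return np.array([XS,-YM,[0,0,1]])@R@np.diag([1,-1,-1.])
E
echo '[0, 0, -8, 0, 0, -0.06, 0, 0, -8, 0, 0, -0.06, 0, 0, 0, 0, 0, -0.06, 0, 0, 0, 0, 0, 0]' > rows.txt && python3 jog.py rows.txt | head -2
python3 -c "
from h import *
go(tgt(-60,0,40),YAW);heel()"
```

```text
t: 9.62
ee_pos: [471.4, -300.4, 147.7]
pos [ 471.4 -300.4  147.7] yaw 22.35 q [-0.59  0.45  1.84 -0.    0.85 -0.98] F [ 0.   0.1 -3. ] w 9.6 t 9.62
delta [303.8 195.2  -3.9]
rot [-0.0014 -0.002  -0.0009] delta after rot [303.6 195.5  -4.3]
t 9.62 heel [-363.5  195.5   35.9] tilt [ 0.002 -0.001] yaw 22.35 Fseat [ 0.1 -0.1 -3. ] w 9.6 30.0
```

```bash
echo '[15, 10, -1, 0, 0, 0, 25, 16, 0, 0, 0, 0, 27, 17, 0, 0, 0, 0, 27, 17, 0, 0, 0, 0, 27, 17, 0, 0, 0, 0]' > rows.txt && python3 jog.py rows.txt | head -1
echo '[27, 17, 0, 0, 0, 0, 27, 17, 0, 0, 0, 0, 27, 17, 0, 0, 0, 0, 27, 17, 0, 0, 0, 0, 27, 17, 0, 0, 0, 0]' > rows.txt && python3 jog.py rows.txt | head -1
echo '[25, 16, 0, 0, 0, 0, 15, 10, 0, 0, 0, 0, 5, 5, 0, 0, 0, 0, 0, 0, 0, 0, 0, 0]' > rows.txt && python3 jog.py rows.txt | head -1
python3 - <<'E'
from h import *
go(tgt(-35,0,30),YAW);heel()
d=snap('wrist','w6');ds=snap('scene','s6');dt=snap('top','t6')
o=ctrl.get_obs()
for n,X in(('upTopL',SEAT-YM*30+[0,0,165.2]),('upTopR',SEAT+YM*30+[0,0,165.2])): print(n,proj(d,X),proj(ds,X))
heel()
E
```

```text
t: 10.03
t: 10.45
t: 10.78
pos [536.7  51.9 148.9] yaw 22.29 q [ 0.07  0.43  1.88  0.    0.83 -0.31] F [-0.   0.2 -2.6] w 10.1 t 10.78
delta [27.8  0.8  6.9]
rot [-0.0017 -0.0006 -0.0019] delta after rot [27.8  0.9  6.9]
t 10.78 heel [-62.8   0.8  36.9] tilt [ 0.001 -0.002] yaw 22.29 Fseat [ 0.2 -0.1 -2.6] w 10.1 30.0
upTopL [  17.16440732 -573.6049956 ] [300.20710491  89.67537643]
upTopR [ 521.28274112 -575.57021424] [321.61312849  93.84908215]
t 10.93 heel [-64.7   1.7  37.4] tilt [ 0.    -0.002] yaw 22.17 Fseat [-0.1  0.1 -3.4] w 9.7 30.0
```

```bash
echo '[12, 0.5, 3, 0, 0, 0, 15, 0.5, 3, 0, 0, 0, 12, 0, 1, 0, 0, 0, 4, 0, 0, 0, 0, 0, 0, 0, 0, 0, 0, 0]' > rows.txt && python3 jog.py rows.txt | head -1
python3 -c "
from h import *
heel()"
echo '[0, 0, 0, 0, 0, 0]' > rows.txt && python3 jog.py rows.txt | head -1
python3 -c "
from h import *
heel()"
```

```text
t: 11.35
t 11.35 heel [-20.3   0.1  31. ] tilt [ 0.    -0.001] yaw 22.28 Fseat [-0.3  0.4 -2.4] w 9.8 30.0
t: 11.43
t 11.43 heel [-21.1  -0.4  31.2] tilt [-0.  0.] yaw 22.26 Fseat [ 0.   0.  -2.3] w 9.7 30.0
```

Creeping in.

```bash
H='from h import *;heel()'; echo '[2.5, 0, 0, 0, 0, 0, 2.5, 0, 0, 0, 0, 0, 0, 0, 0, 0, 0, 0]' > rows.txt && python3 jog.py rows.txt >/dev/null; python3 -c "$H"
echo '[2, 0, 0, 0, 0, 0, 2, 0, 0, 0, 0, 0, 0, 0, 0, 0, 0, 0]' > rows.txt && python3 jog.py rows.txt >/dev/null; python3 -c "$H"
echo '[2, 0, 0, 0, 0, 0, 1, 0, 0, 0, 0, 0, 0, 0, 0, 0, 0, 0]' > rows.txt && python3 jog.py rows.txt >/dev/null; python3 -c "$H"
```

```text
t 11.68 heel [-16.   -0.5  31.1] tilt [0. 0.] yaw 22.21 Fseat [-0.1  0.2 -3.3] w 9.8 30.0
t 11.93 heel [-11.8  -0.4  31.1] tilt [ 0. -0.] yaw 22.23 Fseat [ 0.3  0.3 -3.1] w 10.1 30.0
t 12.18 heel [-8.8 -0.4 31. ] tilt [ 0. -0.] yaw 22.24 Fseat [ 0.7  0.1 -2.8] w 10.1 30.0
```

```bash
H='from h import *;heel()'; echo '[2, 0, 0, 0, 0, 0, 2, 0, 0, 0, 0, 0, 0, 0, 0, 0, 0, 0]' > rows.txt && python3 jog.py rows.txt >/dev/null; python3 -c "$H"
echo '[1.5, 0, 0, 0, 0, 0, 1.5, 0, 0, 0, 0, 0, 0, 0, 0, 0, 0, 0]' > rows.txt && python3 jog.py rows.txt >/dev/null; python3 -c "$H"
echo '[1, 0, 0, 0, 0, 0, 0, 0, 0, 0, 0, 0]' > rows.txt && python3 jog.py rows.txt >/dev/null; python3 -c "$H"
```

```text
t 12.43 heel [-4.7 -0.4 31. ] tilt [ 0. -0.] yaw 22.24 Fseat [-0.5  1.  -2.7] w 10.3 30.0
t 12.68 heel [-2.8 -0.6 31. ] tilt [-0.002  0.   ] yaw 22.29 Fseat [-6.4  0.3 -3.2] w 10.3 30.0
t 12.85 heel [-2.8 -0.7 31. ] tilt [-0.003  0.001] yaw 22.31 Fseat [-11.5   0.5  -3.4] w 9.9 30.0
```

Claws are in, since the heel plate met the upright at x≈0. Easing off, then probing sideways to centre.

```bash
H='from h import *;heel()'; echo '[-1.5, 0, 0, 0, 0, 0, 0, 1.5, 0, 0, 0, 0, 0, 0, 0, 0, 0, 0]' > rows.txt && python3 jog.py rows.txt >/dev/null; python3 -c "$H"
echo '[0, 1, 0, 0, 0, 0, 0, 0, 0, 0, 0, 0]' > rows.txt && python3 jog.py rows.txt >/dev/null; python3 -c "$H"
echo '[0, 1, 0, 0, 0, 0, 0, 0, 0, 0, 0, 0]' > rows.txt && python3 jog.py rows.txt >/dev/null; python3 -c "$H"
```

```text
t 13.10 heel [-2.9 -2.2 31. ] tilt [-0.001  0.   ] yaw 22.25 Fseat [-3.5 -1.2 -1.4] w 10.1 30.0
t 13.27 heel [-2.8 -3.1 31. ] tilt [-0.001  0.   ] yaw 22.27 Fseat [-5.8  0.9 -1.6] w 9.7 30.0
t 13.43 heel [-2.8 -4.1 31. ] tilt [-0.001  0.   ] yaw 22.26 Fseat [-5.4  0.7 -3.1] w 9.7 30.0
```

```bash
H='from h import *;heel()'; echo '[-0.7, 0.7, 0, 0, 0, 0, 0, 0, 0, 0, 0, 0]' > rows.txt && python3 jog.py rows.txt >/dev/null; python3 -c "$H"
echo '[0, 0.7, 0, 0, 0, 0, 0, 0, 0, 0, 0, 0]' > rows.txt && python3 jog.py rows.txt >/dev/null; python3 -c "$H"
echo '[0, -4, 0, 0, 0, 0, 0, -1.5, 0, 0, 0, 0, 0, 0, 0, 0, 0, 0]' > rows.txt && python3 jog.py rows.txt >/dev/null; python3 -c "$H"
echo '[0, -1, 0, 0, 0, 0, 0, 0, 0, 0, 0, 0]' > rows.txt && python3 jog.py rows.txt >/dev/null; python3 -c "$H"
```

```text
t 13.60 heel [-2.9 -4.2 30.9] tilt [ 0.001 -0.001] yaw 22.23 Fseat [-2.2  1.8 -1.8] w 9.8 30.0
t 13.77 heel [-2.9 -4.6 30.8] tilt [ 0.001 -0.002] yaw 22.25 Fseat [-0.9  3.7 -2.2] w 9.5 30.0
t 14.02 heel [-3.1  0.1 31.2] tilt [0.    0.001] yaw 22.2 Fseat [ 0.3 -0.1 -2.9] w 9.8 30.0
t 14.18 heel [-3.2  1.  31.2] tilt [0.    0.001] yaw 22.22 Fseat [-0.9 -0.3 -3. ] w 9.6 30.0
```

```bash
H='from h import *;heel()'; echo '[0.3, 2.4, 0, 0, 0, 0, 0, 0, 3, 0, 0, 0, 0, 0, 3, 0, 0, 0, 0, 0, 3, 0, 0, 0, 0, 0, 0, 0, 0, 0]' > rows.txt && python3 jog.py rows.txt >/dev/null; python3 -c "$H"
echo '[0, 0, 2, 0, 0, 0, 0, 0, 1, 0, 0, 0, 0, 0, 0, 0, 0, 0]' > rows.txt && python3 jog.py rows.txt >/dev/null; python3 -c "$H"
echo '[0, 0, 1, 0, 0, 0, 0, 0, 0, 0, 0, 0]' > rows.txt && python3 jog.py rows.txt >/dev/null; python3 -c "$H"
```

```text
t 14.60 heel [-3.  -0.9 21.2] tilt [ 0.    -0.001] yaw 22.24 Fseat [-0.4  0.1 -3.6] w 9.5 30.0
t 14.85 heel [-3.  -1.1 18.8] tilt [ 0. -0.] yaw 22.23 Fseat [-1.4  0.4 -3.2] w 10.1 30.0
t 15.02 heel [-3.  -1.3 18. ] tilt [-0.  0.] yaw 22.23 Fseat [-0.5 -0.9 -3.2] w 9.9 30.0
```

```bash
H='from h import *;heel()'; for i in 1; do :; done
echo '[0, 0, 1, 0, 0, 0, 0, 0, 0, 0, 0, 0]' > rows.txt && python3 jog.py rows.txt >/dev/null; python3 -c "$H"
echo '[0, 0, 1, 0, 0, 0, 0, 0, 0, 0, 0, 0]' > rows.txt && python3 jog.py rows.txt >/dev/null; python3 -c "$H"
echo '[0, 0, 0.7, 0, 0, 0, 0, 0, 0, 0, 0, 0]' > rows.txt && python3 jog.py rows.txt >/dev/null; python3 -c "$H"
```

```text
t 15.18 heel [-3.  -1.2 17. ] tilt [-0. -0.] yaw 22.24 Fseat [-1.   0.2 -2.6] w 10.1 30.0
t 15.35 heel [-3.1 -1.3 16.2] tilt [-0.  0.] yaw 22.24 Fseat [-2.5  0.9  0.8] w 10.0 30.0
t 15.52 heel [-3.3 -1.4 15.5] tilt [-0.001  0.   ] yaw 22.25 Fseat [-4.2  1.7  1.2] w 9.8 30.0
```

Lugs rest on the catch (Fz went from −3 to +1 at about 15.5 mm). Letting go.

```bash
H='from h import *;heel()'; echo '[0, 0, 0, 0, 0, 0, 0, 0, 0, 0, 0, 0, 0, 0, 0, 0, 0, 0, 0, 0, 0, 0, 0, 0, 0, 0, 0, 0, 0, 0]' > rows.txt && python3 jog.py rows.txt 50 >/dev/null; python3 -c "$H"
echo '[0, 0, -4, 0, 0, 0, 0, 0, -10, 0, 0, 0, 0, 0, -20, 0, 0, 0, 0, 0, -20, 0, 0, 0, 0, 0, 0, 0, 0, 0]' > rows.txt && python3 jog.py rows.txt >/dev/null; python3 -c "$H
d=snap('scene','s7')"
```

```text
t 15.93 heel [-2.8 -1.3 15.3] tilt [0. 0.] yaw 22.23 Fseat [0.6 0.4 0.8] w 39.8 0.0
t 16.35 heel [-3.4 -3.9 73.4] tilt [-0.001  0.006] yaw 22.23 Fseat [-0.5 -1.1  0.1] w 50.0 0.0
```

```bash
H='from h import *;heel()'; echo '[0, 0, -25, 0, 0, 0, 0, 0, -25, 0, 0, 0, 0, 0, -8, 0, 0, 0, 0, 0, 0, 0, 0, 0, 0, 0, 0, 0, 0, 0]' > rows.txt && python3 jog.py rows.txt 0 >/dev/null; python3 -c "$H"
echo '[20, 0, 0, 0, 0, 0, 25, 0, 0, 0, 0, 0, 20, 0, 0, 0, 0, 0, 4, 0, 0, 0, 0, 0, 0, 0, 0, 0, 0, 0]' > rows.txt && python3 jog.py rows.txt >/dev/null; python3 -c "$H
st()"
```

```text
t 16.82 heel [ -2.9  -1.  126.8] tilt [ 0. -0.] yaw 22.23 Fseat [-0.1  0.5 -0.2] w 20.4 0.0
t 17.23 heel [ 67.   -0.3 125.8] tilt [ 0.    -0.003] yaw 22.35 Fseat [-0.3 -1.  -0.1] w 0.9 0.0
17.2333 [488.3 172.4 237.8] [-1.748 -2.609  0.003] [[-0.38, 0.925, -0.003], [0.925, 0.38, -0.001], [0.0, -0.003, -1.0]] [ 1.   0.1 -0.1] 0.9026190550592326
```

```bash
H='from h import *;heel()'; echo '[0, 0.5, 6, 0, 0, 0, 0, 0, 6, 0, 0, 0, 0, 0, 4, 0, 0, 0, 0, 0, 0, 0, 0, 0]' > rows.txt && python3 jog.py rows.txt >/dev/null; python3 -c "$H"
echo '[0, 0, 1.5, 0, 0, 0, 0, 0, 1.5, 0, 0, 0, 0, 0, 0, 0, 0, 0]' > rows.txt && python3 jog.py rows.txt >/dev/null; python3 -c "$H"
echo '[0, 0, 1.5, 0, 0, 0, 0, 0, 1, 0, 0, 0, 0, 0, 0, 0, 0, 0]' > rows.txt && python3 jog.py rows.txt >/dev/null; python3 -c "$H"
```

```text
t 17.57 heel [ 65.4  -1.2 109.8] tilt [ 0.    -0.002] yaw 22.17 Fseat [ 0.2 -0.1 -0. ] w 0.5 0.0
t 17.82 heel [ 65.8  -2.  108.2] tilt [-0. -0.] yaw 22.21 Fseat [-0.1  0.9 -0.6] w 0.6 0.0
t 18.07 heel [ 66.   -1.9 105.8] tilt [-0. -0.] yaw 22.23 Fseat [ 0.7 -0.4  0.4] w 0.3 0.0
```

```bash
H='from h import *;heel()'; 
echo '[0, -0.5, 1, 0, 0, 0, 0, 0, 1, 0, 0, 0, 0, 0, 0, 0, 0, 0]' > rows.txt && python3 jog.py rows.txt >/dev/null; python3 -c "$H"
echo '[0, 0, 1, 0, 0, 0, 0, 0, 1, 0, 0, 0, 0, 0, 0, 0, 0, 0]' > rows.txt && python3 jog.py rows.txt >/dev/null; python3 -c "$H"
echo '[0, 0, 1, 0, 0, 0, 0, 0, 0, 0, 0, 0]' > rows.txt && python3 jog.py rows.txt >/dev/null; python3 -c "$H"
```

```text
t 18.32 heel [ 66.1  -1.8 104.2] tilt [-0.     0.001] yaw 22.24 Fseat [-1.4  0.2  3.2] w 0.4 1.6
t 18.57 heel [ 66.1  -2.9 103.1] tilt [0.    0.003] yaw 22.23 Fseat [0.1 0.4 7.3] w 0.4 3.5
t 18.73 heel [ 66.1  -3.  102.2] tilt [0.    0.003] yaw 22.23 Fseat [ 1.6 -0.4  7.6] w 0.5 4.2
```

Pressing on the pad at about 7.5 N. Continuing down.

```bash
H='from h import *;heel()'; 
echo '[0, 0, 1, 0, 0, 0, 0, 0, 1, 0, 0, 0, 0, 0, 1, 0, 0, 0]' > rows.txt && python3 jog.py rows.txt >/dev/null; python3 -c "$H"
echo '[0, 0, 1, 0, 0, 0, 0, 0, 1, 0, 0, 0, 0, 0, 1, 0, 0, 0]' > rows.txt && python3 jog.py rows.txt >/dev/null; python3 -c "$H"
echo '[0, 0, 1, 0, 0, 0, 0, 0, 1, 0, 0, 0, 0, 0, 1, 0, 0, 0]' > rows.txt && python3 jog.py rows.txt >/dev/null; python3 -c "$H"
```

```text
t 18.98 heel [ 66.2  -3.8 100.1] tilt [0.    0.005] yaw 22.22 Fseat [ 2.3  0.8 20.4] w 0.5 9.7
t 19.23 heel [66.2 -2.6 95.9] tilt [0.    0.003] yaw 22.24 Fseat [ 0.3  0.5 -0.6] w 0.2 0.0
t 19.48 heel [66.1 -1.  91.3] tilt [ 0.    -0.001] yaw 22.23 Fseat [-0.1  0.3 -0.6] w 0.7 0.0
```

```bash
H='from h import *;heel()'; 
echo '[0, 0, 1, 0, 0, 0, 0, 0, 1, 0, 0, 0, 0, 0, 0, 0, 0, 0]' > rows.txt && python3 jog.py rows.txt >/dev/null; python3 -c "$H"
echo '[0, 0, 1, 0, 0, 0, 0, 0, 0, 0, 0, 0]' > rows.txt && python3 jog.py rows.txt >/dev/null; python3 -c "$H"
```

```text
t 19.73 heel [66.  -1.3 89.6] tilt [ 0.    -0.001] yaw 22.23 Fseat [-0.3 -0.4  0.6] w 0.5 0.5
t 19.90 heel [66.  -1.6 89.3] tilt [-0.  0.] yaw 22.23 Fseat [0.5 1.5 6.7] w 0.6 2.9
```

```bash
H='from h import *;heel()'; 
echo '[0, 0, 1, 0, 0, 0, 0, 0, 0.7, 0, 0, 0, 0, 0, 0, 0, 0, 0]' > rows.txt && python3 jog.py rows.txt >/dev/null; python3 -c "$H"
echo '[0, 0, -5, 0, 0, 0, 0, 0, -15, 0, 0, 0, 0, 0, -30, 0, 0, 0, -30, 0, -20, 0, 0, 0, -35, 0, 0, 0, 0, 0]' > rows.txt && python3 jog.py rows.txt >/dev/null
echo '[-38, 0, 0, 0, 0, 0, -38, 0, 0, 0, 0, 0, -38, 0, 0, 0, 0, 0, -30, 0, 0, 0, 0, 0, 0, 0, 0, 0, 0, 0]' > rows.txt && python3 jog.py rows.txt >/dev/null
python3 - <<'E'
from h import *
heel()
o=ld('w1')
def chk(d,ref,n):
    # best vertical position of arm: compare edges along projected pad rim for heel heights
    im=cv2.cvtColor(d['img'],cv2.COLOR_RGB2GRAY).astype(float)
    for h in (0,5,10,15):
        P=lambda x,y,z:proj(d,SEAT+XS*(x)-YM*(y)+np.array([0,0,z+h]))
        c=np.array([P(x,y,z) for x,y,z in[(-10,14,115),(-10,-14,115),(-42,-14,115),(-42,14,115)]])
        g=cv2.magnitude(cv2.Sobel(im,cv2.CV_64F,1,0),cv2.Sobel(im,cv2.CV_64F,0,1))
        pts=np.concatenate([np.linspace(c[i],c[(i+1)%4],20) for i in range(4)])
        print(n,h,np.round(c.mean(0),1),round(cv2.remap(g.astype(np.float32),pts[:,:1].astype(np.float32),pts[:,1:].astype(np.float32),1).mean(),1))
d=snap('scene','s9');chk(d,None,'scene')
d=snap('top','t9');chk(d,None,'top')
ds=ld('s9');fin=SEAT-XS*41+YM*137.6;fin[2]=232
print('fin px',proj(ds,fin),ds['img'][tuple(np.round(proj(ds,fin)[::-1]).astype(int))], 'ref', ld('scene0')['img'][tuple(np.round(proj(ld('scene0'),[511.4,165.8,232])[::-1]).astype(int))])
E
```

```text
t 20.15 heel [65.9 -1.9 88.9] tilt [-0.     0.001] yaw 22.24 Fseat [-0.3  6.1 18.4] w 0.8 9.0
t 20.98 heel [-147.8   -1.3  157. ] tilt [-0.002  0.001] yaw 22.01 Fseat [ 0.6 -0.1  0.7] w 0.3 0.0
scene 0 [306.8 112.1] 67.7
scene 5 [307.  110.7] 73.8
scene 10 [307.2 109.3] 54.7
scene 15 [307.4 107.8] 61.9
top 0 [147.8 211.8] 105.3
top 5 [147.3 211.5] 115.7
top 10 [146.8 211.2] 115.0
top 15 [146.3 211. ] 104.3
fin px [358.65312271 112.10741373] [49 42 36] ref [119 119 107]
```

Run:
```python
from h import *
a=ld('scene0')['img'];b=ld('s9')['img'];d=ld('s9')
T=a[96:126,308:322]; r=cv2.matchTemplate(b[80:160,290:400],T,cv2.TM_CCOEFF_NORMED); _,m,_,l=cv2.minMaxLoc(r); print('fin shift',l[0]+290-308,l[1]+80-96,m)
print('expected full-open shift (from start)',proj(d,np.array([511.4,165.8,232])+YM*118)-proj(d,[511.4,165.8,232]))
# fin top in w1 -> ray at z=232
w=ld('w1');f=onz(w,*cp(581,207,1.5625,0,0),232);print('fin in w1',f,(f-SEAT)@YM,'start',(np.array([511.4,165.8,232])-SEAT)@YM)
print(proj(d,f),'vs found',np.array(proj(d,[511.4,165.8,232]))+[l[0]-18,l[1]-16])
# arm pad brightness blob in scene: template of pad from s4 -> location
s=ld('s4')['img'];T=s[180:200,188:207];r=cv2.matchTemplate(b[95:130,290:330],T,cv2.TM_CCOEFF_NORMED);_,m,_,l=cv2.minMaxLoc(r)
c=np.array([l[0]+290,l[1]+95])+cp(228,197,4,140,140)-[188,180];print('pad at',c,m)
for h in(0,15):print(h,proj(d,SEAT-XS*26+np.array([0,0,115+h]))+[.64,-1.36])
```

```text
fin shift 43 7 0.6422447562217712
expected full-open shift (from start) [43.96997696  8.78148968]
fin in w1 [616.35217147 221.3723403  232.        ] 135.17650412378612 start 16.966417636947263
[358.20196719 109.76108762] vs found [356.56321478 110.68854321]
pad at [319.625 103.875] 0.251490980386734
0 [307.48735175 110.65729862]
15 [308.07460452 106.44542358]
```

```bash
python3 -c "
from h import *
print(ctrl.close_job())"
```

```text
the job is handed in; nothing more can be done
None
```

I handed the job in at about 21 s of the 69 s: the panel is open and the display arm hung, then dropped 15 mm to a hard stop when pressed. The catch shutting is inferred from that press, since an image check was inconclusive; holding the panel against its stop read up to about 60 N at the wrist, through the fingertips.

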